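# Unlock the kitchen lock box and hold the latch drawn

### The job

Take the red key out of its leaning stand, bring it upright and work it fully home into the cylinder lock in the lid of the blue box (its pins are sticky: rocking the key from side to side as you press gets it past them); only then turn it clockwise (seen from above) a quarter turn, as far as it goes. The lock springs back, so finish with the key still gripped and held turned, so that I can lift the lid. Leave everything else on the worktop where it is.

Things in the scene. Friction and masses are not known exactly. Their poses are not given: they have to be found in the camera images.
- key: Loose key, 60 g. Origin: centre of the shoulder's underside, where the blade begins; z from blade to bow, y across the bow's flat faces. Steel shoulder and stem (25 x 9 mm) 0 to 14 mm up, red bow above. A half turn about z makes no difference. It starts in the stand, leaning 30 to 35 degrees from vertical, bow toward the robot's side, blade slanting down and away.
- key_bow (a point): Where to pinch the key: middle of the flat red plastic bow, 30 wide (key x) x 10 thick (key y) x 44 mm high, which spans 14 to 58 mm above the key's origin. This point is 34 mm above the origin along key z; axes as the key's.
- key_tip (a point): End of the key's blade, 36 mm below the key's origin; axes as the key's. The flat steel blade is 18 wide (x) x 3 mm thick (y); its last 2 mm are 16 wide.
- key_stand: Fixed wooden stand, base 100 x 60 x 14 mm, with a socket (opening 20 x 5 mm) leaning 30 degrees, in which the key's blade stands 36 mm deep, the shoulder on its rim; draw the key out along its own axis. Origin: centre of the underside.
- lockbox: Blue steel lock box, fixed to the worktop, 150 (x) x 170 (y) x 75 mm high, a steel carrying bar 20 mm high across the rear of its lid. Its brass lock cylinder is set flush in the lid, 30 mm from the middle toward the front (-x). Origin: centre of the underside; z up.
- keyway (a point): Centre of the keyway's mouth on the brass cylinder's top face (32 mm across), 75 mm above the worktop; z up, x along the slot, y across it; turns with the cylinder. Slot 19.6 x 9.4 mm, narrowing by a funnel 18 to 23 mm down to 19.6 x 4.6; 42 mm deep. Fully home, the key's shoulder rests on the cylinder and its origin is at this point.
- pins (a point): On the keyway's axis, 5.5 mm down: top of the upper pair of flat sticky pins (the lower pair's is 12.5 mm down), which block a straight blade. Pressing with some 8 N, rock the key about 0.33 rad: clockwise seen from above lets it by the upper pair, anticlockwise pushes those aside and lets it by the lower; then straighten it and push home. Pins pushed aside stay so.
- plug (a joint): Turn of the lock cylinder, rad: 0 at rest, slot along the box's x; grows clockwise seen from above, to a stop at 1.57. It takes about 0.05 N m to start and 0.15 N m at the stop, and springs back if let go. The blade has about 0.1 rad of play once home, so the key must turn a little farther than the cylinder.
- jam_jar: Bystander, loose: jam jar with dark lid, 73 dia x 82 mm. Origin: centre of the underside. Not to be disturbed.
- mug: Bystander, loose: striped mug, 85x118x95 mm. Origin: centre of the underside. Not to be disturbed.
- tin: Bystander, loose: turquoise food tin, 75 dia x 110 mm. Origin: centre of the underside. Not to be disturbed.
- spice_jar: Bystander, loose: glass spice jar with green cap, 46 dia x 106 mm. Origin: centre of the underside. Not to be disturbed.
- tea_box: Bystander, loose: dark blue carton, 63x141x110 mm. Origin: centre of the underside. Not to be disturbed.
- salt_shaker: Bystander, loose: salt shaker, 44 dia x 90 mm. Origin: centre of the underside. Not to be disturbed.

How it is judged:
By the outcome, as a careful person would: the job done as asked, in the order asked, and still so for the second after the job is handed in, while the arm keeps its last pose, push and grip.
It also fails if it takes over 48 s, if anything falls off the work surface, if the arm or the gripper's body presses on something with over 40 N, if the wrist force passes 120 N, or if a joint passes its speed limit or range.

### The arm

A 7-joint arm with a two-finger parallel gripper is mounted at the origin on a cart in front of the work surface, level with it; the furniture and walls round the work are solid. World frame = base frame: x ahead of the robot, y to its left, z up, the work surface at z = 0. Lengths are in m, angles in degrees, forces in N, time in s.
With the tool pointing down it reaches from about 0.35 to 0.9 m from the base axis. Payload 19.9 kg.
Tool frame: the origin (TCP) lies midway between the tips of the shut fingers; the grasp point (between the pads) lies 19 mm behind it (pinch_z is the distance from the TCP to the grasp point, in m); z points along the fingers, y is the line along which they close (so a half turn about z gives the same grasp; the last joint's range is limited). The gripper opens to 94 mm and grips with 3 to 60 N. Pads are 16 mm wide; open, the fingers measure 119 mm over their backs; the gripper's body (75 mm by 177 mm) begins 78 mm behind the grasp point.
Start: joints at [61.278, 23.915, -0.59, 92.452, 0.269, 63.638, -3.037], TCP at [0.277, -0.56, 0.205] pointing down, gripper open.
Joint ranges: [-161.28, 161.28], [-22.2, 115.67], [-73.04, 71.86], [3.21, 147.25], [-68.34, 248.33], [10.77, 114.83], [-161.83, 161.83]. Speed limits (degrees/s): [108.29, 108.29, 136.94, 136.94, 172.46, 172.46, 172.46].

### API

Orientations are given as a 3x3 rotation matrix whose columns are the frame's x, y, z axes.
In Python, from plant import read_state, read_camera, camera_info, sign_off, pinch_z gives the robot as it stands.
- The arm moves only by the shell command python3 -m creep 'ROWS' [OPENING]. ROWS is JSON, a list of rows, each a list of 6 numbers: the shift along the world's x, y, z in m, then the turn, a rotation vector about the world's x, y, z in rad. A call has 1 to 12 rows; each row shifts and turns the commanded pose from where the row before left it; what a row does not reach is not made up. A row lasts 1/8 s, in which the tool goes at most 62.5 mm and 10.7 degrees, less where a joint would pass 70% of its speed; a pose out of reach is approached as far as the arm can. A call with a gripper value outside its range is refused whole. OPENING is the finger opening in m, from 0 to 0.094, set as the call begins (- or left out, the last holds). The fingers move at their own pace and stop on an object; the grip force is fixed at half the most. Time passes only in rows, so rows that do not move let the fingers close. It gives the time, the measured TCP pose, the force, the opening and the grip force at its end, in the units of the state.
- read_state(): the state, without advancing time (a new reading comes with each control period).
- read_camera(name): name is "scene" or "top" or "wrist"; returns the picture (420x560x3 uint8, red, green, blue); there is no depth.
- camera_info(name): a dict with "fx", "fy", "cx", "cy" (pixels), "distortion" ([k1, k2, p1, p2, k3] as OpenCV has them; the pictures are not rectified), "pose" (4x4, takes a point from camera to world coordinates). Camera axes: x right, y up, looking along -z (the intrinsics and any distortion apply to the point x, -y, -z); pixel columns grow to the right and rows downward; lengths in m; the calibration is good to about 2 mm. A picture is of the moment at which its call begins: read the wrist's pose just before it. camera_info takes no time and is no camera call; for the wrist camera it gives the pose at the moment of the call.
- sign_off(): hands the job in; it is judged then, once.
The state is a dict: "time_s": time; "joint_positions": joint angles; "qvel": joint speeds; "joint_efforts": joint torques, N m; "ee_pos": TCP position; "eef_rot": TCP orientation; "force": force on the tool from outside, world axes, zero at the start; "ft_torque": the same for the moment, N m; "finger_gap": finger opening in m; "grasp_force": force on a finger pad.
Only numpy, scipy, OpenCV 4.12 (cv2) and the standard library are available. Lean on these libraries where they do the work, as an engineer would, in place of code of your own. Each camera call takes 0.05 s, during which the arm holds its last target. There are 200 camera calls.

## Working session

There is one attempt and no reset: what is moved stays moved. The work goes in short steps, Python scripts to look and compute and a shell command to move; the robot and the scene stay as the last step left them, time stands still between calls to the robot, and variables do not carry over. Pictures are saved under pics/ and viewed, at most 10 in all, crops included, and the job is handed in when it is done.

```bash
mkdir -p pics; python3 - <<'E'
from plant import *
import cv2
s=read_state();print(s['time_s'],s['ee_pos'],s['eef_rot'],s['finger_gap'],pinch_z)
for n in("scene","top"):
    cv2.imwrite(f"pics/{n}0.png",read_camera(n)[:,:,::-1]);c=camera_info(n);print(n,c)
E
```

```text
0.0 [ 0.27718504 -0.55975389  0.20484759] [[ 8.96141599e-01  4.43767820e-01 -5.97077135e-04]
 [ 4.43768214e-01 -8.96141023e-01  1.01972631e-03]
 [-8.25435927e-05 -1.17878302e-03 -9.99999302e-01]] 0.09421405532853944 0.0188
scene {'fx': 381.6788467187188, 'fy': 381.6788467187188, 'cx': 281.8889436123215, 'cy': 210.83001028834627, 'distortion': array([0.0070223, 0.       , 0.       , 0.       , 0.       ]), 'pose': array([[ 0.95674824,  0.1521522 , -0.24795667,  0.27287848],
       [-0.29040861,  0.54988816, -0.78312569, -0.97591204],
       [ 0.01719414,  0.82126288,  0.57029084,  0.78494601],
       [ 0.        ,  0.        ,  0.        ,  1.        ]])}
top {'fx': 477.2333448718312, 'fy': 477.2333448718312, 'cx': 274.4056934078613, 'cy': 213.26973022902925, 'distortion': array([-0.14452958,  0.        ,  0.        ,  0.        ,  0.        ]), 'pose': array([[-0.02587323,  0.98369976, -0.1779476 ,  0.32334414],
       [-0.99961716, -0.02720454, -0.00504516,  0.01107942],
       [-0.0098039 ,  0.17774894,  0.98402703,  1.47723626],
       [ 0.        ,  0.        ,  0.        ,  1.        ]])}
```

View pics/scene0.png

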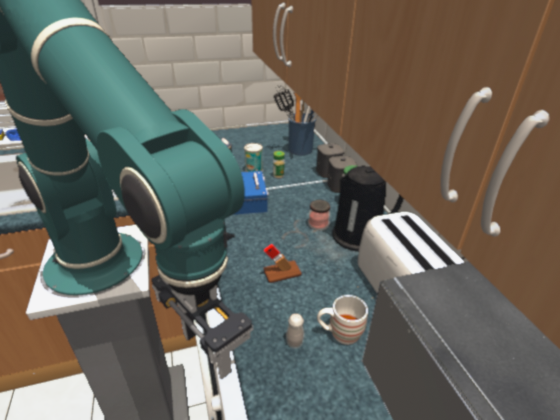

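View pics/top0.png

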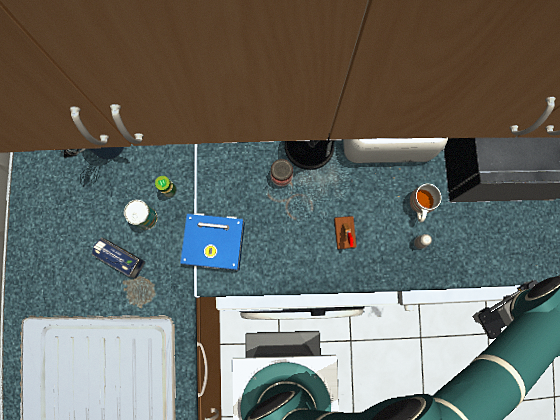

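The scene view shows the key's red bow at (271,250) above its stand at (283,271), with the box at (250,190). In the top view the stand is at (345,233), the bow at (351,240) and the brass lock at (210,251) on the blue lid.

```bash
cat > h.py <<'E'
import numpy as np, cv2
from plant import *
def ray(c,px):
    K=np.array([[c['fx'],0,c['cx']],[0,c['fy'],c['cy']],[0,0,1]])
    u=cv2.undistortPoints(np.array([[px]],float),K,c['distortion'])[0,0]
    P=np.array(c['pose']);d=P[:3,:3]@np.array([u[0],-u[1],-1]);return P[:3,3],d/np.linalg.norm(d)
def onz(c,px,z):
    o,d=ray(c,px);return o+d*(z-o[2])/d[2]
def tri(rs):
    A=sum(np.eye(3)-np.outer(d,d) for o,d in rs);b=sum((np.eye(3)-np.outer(d,d))@o for o,d in rs)
    p=np.linalg.solve(A,b);return p,[np.linalg.norm(np.cross(p-o,d)) for o,d in rs]
def blob(m,roi=None):
    m=m.astype(np.uint8)
    if roi: k=np.zeros_like(m);x0,y0,x1,y1=roi;k[y0:y1,x0:x1]=1;m=m*k
    n,l,s,c=cv2.connectedComponentsWithStats(m);i=1+np.argmax(s[1:,4])
    q=np.argwhere(l==i)[:,::-1].astype(np.float32);return c[i],s[i],cv2.minAreaRect(q),q
def hsv(im): return cv2.cvtColor(im,cv2.COLOR_RGB2HSV).astype(int)
def red(im): h=hsv(im);return ((h[...,0]<6)|(h[...,0]>172))&(h[...,1]>190)&(h[...,2]>90)
E
python3 - <<'E'
from h import *
np.set_printoptions(precision=4,suppress=True)
T=camera_info('top');S=camera_info('scene')
t=cv2.imread('pics/top0.png')[:,:,::-1].copy();s=cv2.imread('pics/scene0.png')[:,:,::-1].copy()
rt=blob(red(t),(320,200,380,270));rs=blob(red(s),(250,230,310,290))
print('red',rt[:3],rs[:3]);print(tri([ray(T,rt[0]),ray(S,rs[0])]))
h=hsv(t)
b=blob((h[...,0]>100)&(h[...,0]<118)&(h[...,1]>170)&(h[...,2]>120),(170,200,260,280));print('box',b[:3])
for p in cv2.boxPoints(b[2]):print(p,onz(T,p,.075))
k=blob((h[...,0]>18)&(h[...,0]<35)&(h[...,1]>100),(195,240,225,262));print('lock',k[:3],onz(T,k[0],.075))
w=blob((h[...,0]>5)&(h[...,0]<18)&(h[...,1]>100)&(h[...,2]>60),(325,205,365,260));print('stand',w[:3])
for p in cv2.boxPoints(w[2]):print(onz(T,p,.014))
a=cv2.resize(t[195:275,170:270],None,fx=5,fy=5,interpolation=2);b=cv2.resize(t[205:265,315:375],None,fx=6.67,fy=6.67,interpolation=2)
o=np.zeros((400,800,3),np.uint8);o[:,:400]=cv2.resize(a,(500,400))[:,:400];o[:,400:]=cv2.resize(b,(400,400));cv2.imwrite('pics/c1.png',o[:,:,::-1])
E
```

```text
red (array([350.3778, 239.3556]), array([348, 233,   5,  14,  45], dtype=int32), ((350.5280456542969, 239.40399169921875), (13.505852699279785, 3.3988237380981445), 79.69515228271484)) (array([271.2421, 250.7789]), array([265, 245,  13,  13,  95], dtype=int32), ((271.04095458984375, 251.0491485595703), (11.139209747314453, 9.218655586242676), 50.19443130493164))
(array([ 0.4898, -0.2021,  0.0923]), [np.float64(0.0002993665057213187), np.float64(0.00029936650572125943)])
box (array([211.6221, 241.4471]), array([ 181,  214,   62,   55, 2485], dtype=int32), ((211.5003662109375, 241.12164306640625), (56.96538162231445, 50.32837677001953), 6.170175075531006))
[180.478  263.0787] [0.435  0.2998 0.075 ]
[185.8874 213.0419] [0.585  0.2843 0.075 ]
[242.5228 219.1646] [0.5617 0.1138 0.075 ]
[237.1134 269.2014] [0.4132 0.132  0.075 ]
lock (array([210.0429, 250.5571]), array([205, 246,  11,  10,  70], dtype=int32), ((210.0, 250.5), (9.0, 10.0), 90.0)) [0.4701 0.2115 0.075 ]
stand (array([344.4104, 231.4721]), array([335, 216,  21,  33, 519], dtype=int32), ((345.05328369140625, 232.08609008789062), (31.687509536743164, 19.103042602539062), 84.80557250976562))
[ 0.5705 -0.167   0.014 ]
[ 0.5743 -0.2268  0.014 ]
[ 0.4752 -0.2304  0.014 ]
[ 0.4717 -0.1712  0.014 ]
```

View pics/c1.png

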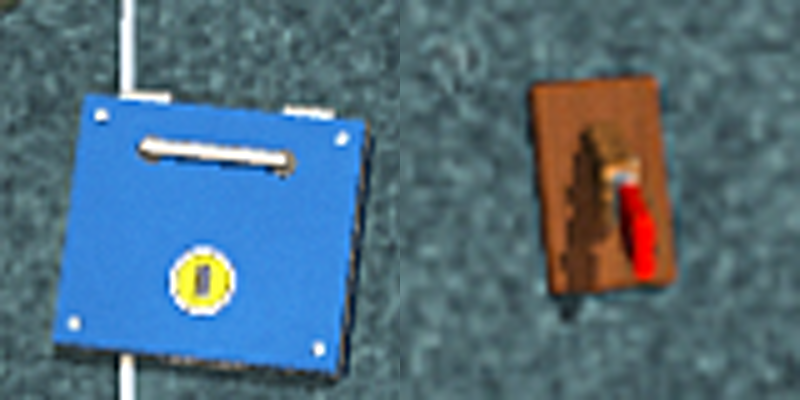

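The crop shows the slot at crop (203,280), running along the box's x. The thin bow edge runs from (625,180) to (645,275), so the key leans within its flat plane and I will pinch along world y. I'll move to a hover along the key axis now.

```bash
python3 -m creep '[[0.012,0.028,0.005,0,0,0.18],[0.012,0.028,0.005,0,0,0.18],[0.012,0.028,0.005,0,0,0.18],[0.012,0.028,0.005,0,0,0.18],[0.012,0.028,0.005,0,0,0.18],[0.012,0.028,0.005,0,0,0.18],[0.012,0.028,0.005,0,0,0.18],[0.012,0.028,0.005,0,0,0.18],[0.012,0.028,0.005,0,0,0.18],[0.012,0.028,0,0,0,0.18],[0.012,0.028,0,0,0,0.18],[0.012,0.028,0,0,0,0.18]]'
python3 -m creep '[[0,0.01,0,0,0,0.18],[0,0.01,0,0,0,0.18],[0,0,0,0,0,0.18],[0,0,0,0,-0.18,0],[0,0,0,0,-0.18,0],[0,0,0,0,-0.18,0],[0,0,0,0,0,0]]' 0.05
python3 - <<'E'
from h import *
s=read_state();print(np.round(s['ee_pos'],4),np.round(s['eef_rot'],3),np.round(s['joint_positions'],1))
c=camera_info('wrist');im=read_camera('wrist');cv2.imwrite('pics/w1.png',im[:,:,::-1]);print(c)
E
```

```text
time_s: 1.6
ee_pos: [0.4215, -0.2231, 0.2503]
eef_rot: [[-0.87, 0.493, -0.0], [0.493, 0.87, -0.0], [0.0, -0.0, -1.0]]
force: [0.3, 0.6, 0.2]
finger_gap: 0.0942
grasp_force: 0.0
time_s: 2.48
ee_pos: [0.4203, -0.2019, 0.249]
eef_rot: [[-0.875, -0.019, 0.483], [-0.018, 1.0, 0.007], [-0.483, -0.002, -0.876]]
force: [1.6, 0.9, 0.6]
finger_gap: 0.0503
grasp_force: 0.0
[ 0.4203 -0.2019  0.249 ] [[-0.875 -0.019  0.483]
 [-0.018  1.     0.007]
 [-0.483 -0.002 -0.876]] [ 60.   -8.1 -24.5 128.9 -32.7  38.8 148.4]
{'fx': 302.73187146885823, 'fy': 302.73187146885823, 'cx': 278.576751974145, 'cy': 209.0176865473843, 'distortion': array([-0.04115615,  0.        ,  0.        ,  0.        ,  0.        ]), 'pose': array([[-0.01919013, -0.73954261, -0.67283613,  0.27485527],
       [ 0.99981523, -0.01494571, -0.01208852, -0.20365689],
       [-0.00111604, -0.67294379,  0.73969278,  0.37366751],
       [ 0.        ,  0.        ,  0.        ,  1.        ]])}
```

View pics/w1.png

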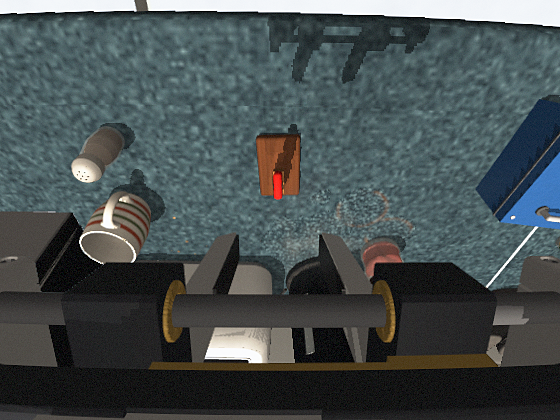

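The wrist view shows the red bow edge-on at (278,185), above the stand spanning (257–300, 133–197). Next I'll triangulate it against the fixed views.

```bash
python3 - <<'E'
from h import *
np.set_printoptions(precision=4,suppress=True)
T=camera_info('top');S=camera_info('scene');W=camera_info('wrist')
s=read_camera('scene');t=cv2.imread('pics/top0.png')[:,:,::-1].copy();s0=cv2.imread('pics/scene0.png')[:,:,::-1].copy();w=cv2.imread('pics/w1.png')[:,:,::-1].copy()
rw=blob(red(w),(250,150,320,215));print(rw[:3])
rt=blob(red(t),(320,200,380,270));rs=blob(red(s0),(250,230,310,290))
for l in([(T,rt),(W,rw)],[(S,rs),(W,rw)],[(T,rt),(S,rs),(W,rw)]):print(tri([ray(c,b[0]) for c,b in l]))
q=rw[3]
for y in range(int(q[:,1].min()),int(q[:,1].max())+1,4):
    x=q[q[:,1]==y,0];print(y,x.min(),x.max())
h=hsv(w);m=blob((h[...,0]>3)&(h[...,0]<18)&(h[...,1]>100)&(h[...,2]>40),(240,120,320,210));print(m[1:3])
print([onz(W,p,.014) for p in ((257,137),(299,134),(257,195),(300,195))])
c=np.hstack([cv2.resize(w[120:210,240:320],(356,400),interpolation=2),cv2.resize(s0[225:295,245:323],(444,400),interpolation=2)])
cv2.imwrite('pics/c2.png',c[:,:,::-1])
E
```

```text
(array([277.2361, 185.2824]), array([273, 172,   9,  27, 216], dtype=int32), ((277.0, 185.0), (26.0, 8.0), 90.0))
(array([ 0.4893, -0.2013,  0.0986]), [np.float64(7.176825609276605e-05), np.float64(7.176825609275209e-05)])
(array([ 0.4908, -0.2019,  0.0938]), [np.float64(0.0019119581159755014), np.float64(0.0019119581159754398)])
(array([ 0.4904, -0.202 ,  0.094 ]), [np.float64(0.0005112366635815757), np.float64(0.001744166821615091), np.float64(0.0021111708135313012)])
172 278.0 278.0
176 273.0 281.0
180 273.0 281.0
184 274.0 281.0
188 274.0 281.0
192 274.0 281.0
196 274.0 281.0
(array([ 256,  134,   44,   61, 2271], dtype=int32), ((277.5, 164.0), (60.0, 43.0), 90.0))
[array([ 0.4746, -0.2288,  0.014 ]), array([ 0.4691, -0.1734,  0.014 ]), array([ 0.5743, -0.2315,  0.014 ]), array([ 0.5729, -0.1652,  0.014 ])]
```

View pics/c2.png

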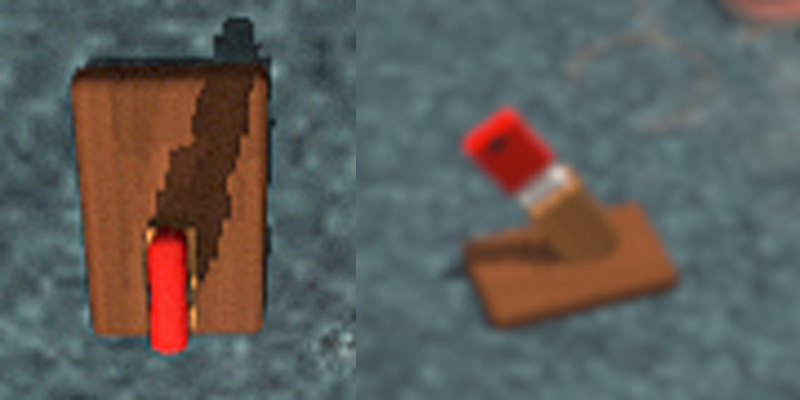

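The crops confirm it: the bow is aligned with the tool within about 1–2°, and its flat face is visible to the scene camera. I'll get the lean from the face corners.

```bash
python3 - <<'E'
from h import *
np.set_printoptions(precision=4,suppress=True)
S=camera_info('scene')
s0=cv2.imread('pics/scene0.png')[:,:,::-1].copy()
def on(px,y=-.207):
    o,d=ray(S,px);p=o+d*(y-o[1])/d[1];return p[[0,2]]
L,T,R,B=[on(p) for p in((263.6,250.1),(272.4,243.5),(280,252.8),(272.9,259.6))]
print(L,T,R,B)
for a,b in((L,B),(T,R)):v=b-a;print('axis',np.linalg.norm(v),np.degrees(np.arctan2(v[0],-v[1])))
for a,b in((L,T),(B,R)):v=b-a;print('wid',np.linalg.norm(v),np.degrees(np.arctan2(v[1],v[0])))
h=hsv(s0);m=((h[...,0]<6)|(h[...,0]>172))&(h[...,1]>170)&(h[...,2]>70)
q=blob(m,(250,230,310,290))[3]
P=np.array([on(p) for p in q],np.float32)*1000
print(cv2.minAreaRect(P),P.mean(0))
E
```

```text
[0.4665 0.1042] [0.4913 0.1218] [0.5134 0.0834] [0.4929 0.0631]
axis 0.04880726084782523 32.80684738883218
axis 0.04433343015092956 29.867779068106906
wid 0.030456687227568276 35.46754179462567
wid 0.028771806699803004 44.7335380452279
((488.5903625488281, 95.94590759277344), (25.90691566467285, 43.838191986083984), 33.319358825683594) [487.796   96.0759]
```

```bash
python3 -m creep '[[-0.019,0,-0.012,0,-0.055,0],[0.025,0,-0.04,0,0,0],[0.025,0,-0.04,0,0,0],[0.025,0,-0.04,0,0,0],[0,0,0,0,0,0]]' 0.04
python3 - <<'E'
from h import *
im=read_camera('wrist');s=read_camera('scene')
c=np.hstack([cv2.resize(im[100:260,200:360],(400,400)),cv2.resize(s[215:295,235:315],(400,400),interpolation=2)]);cv2.imwrite('pics/c3.png',c[:,:,::-1])
W=camera_info('wrist');b=blob(red(im),(200,100,360,260));print(b[:3],onz(W,b[0],.094))
E
```

```text
time_s: 3.2
ee_pos: [0.4776, -0.1998, 0.1172]
eef_rot: [[-0.849, -0.024, 0.527], [-0.018, 1.0, 0.016], [-0.527, 0.004, -0.85]]
force: [-0.9, 0.2, 1.4]
finger_gap: 0.0401
grasp_force: 0.0
(array([279.94949495, 235.74747475]), array([277, 218,   5,  41,  99], dtype=int32), ((279.0, 238.0), (40.0, 4.0), 90.0)) [ 0.49805599 -0.19902138  0.094     ]
```

View pics/c3.png

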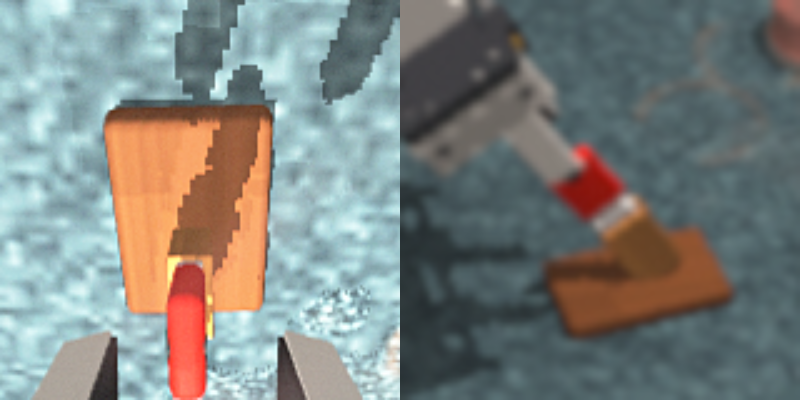

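The bow at crop (187,330) sits about 2.4 mm to −y of the finger midline (197), which agrees with the triangulation. I'll advance, close, then pull out.

```bash
python3 -m creep '[[0.011,-0.0024,-0.0195,0,0,0],[0.011,0,-0.0195,0,0,0],[0,0,0,0,0,0]]' && python3 -m creep '[[0,0,0,0,0,0],[0,0,0,0,0,0],[0,0,0,0,0,0],[0,0,0,0,0,0]]' 0
```

```text
time_s: 3.68
ee_pos: [0.5011, -0.2087, 0.0982]
eef_rot: [[-0.859, -0.028, 0.512], [-0.021, 1.0, 0.019], [-0.512, 0.005, -0.859]]
force: [-0.9, 0.1, -0.1]
finger_gap: 0.0398
grasp_force: 0.0
time_s: 4.18
ee_pos: [0.4996, -0.2065, 0.0967]
eef_rot: [[-0.86, -0.03, 0.51], [-0.021, 1.0, 0.024], [-0.51, 0.01, -0.86]]
force: [-10.4, 13.0, 19.9]
finger_gap: 0.0101
grasp_force: 30.5
```

```bash
python3 -m creep '[[0,0,0,0,0,0],[0,0,0,0,0,0]]' 0.04; python3 - <<'E'
from h import *
s=read_state();print(np.round(s['joint_positions'],1),np.round(s['qvel'],1),s['ee_pos'],np.round(s['eef_rot'],3),s['force'])
E
```

```text
time_s: 4.42
ee_pos: [0.4998, -0.209, 0.0966]
eef_rot: [[-0.859, -0.026, 0.511], [-0.019, 1.0, 0.019], [-0.511, 0.007, -0.86]]
force: [0.2, 0.6, -0.9]
finger_gap: 0.027
grasp_force: 0.0
[ 53.7  17.  -27.7 130.2 -43.8  10.8 161.8] [ 0.   0.2  0.2 -0.1  0.  -0.1  0. ] [ 0.49977026 -0.20903216  0.0965996 ] [[-0.859 -0.026  0.511]
 [-0.019  1.     0.019]
 [-0.511  0.007 -0.86 ]] [ 0.20801179  0.55749512 -0.88383011]
```

Joints 6 and 7 hit their limits with the full tilt, so I'll use a tool tilt of about 15° instead. The pads allow any angle about y.

```bash
python3 -m creep '[[-0.01,0.0035,0.03,0,0.135,0],[-0.01,0.0035,0.03,0,0.135,0],[0,0,0,0,0,0]]' 0.04; python3 - <<'E'
from h import *
s=read_state();print(np.round(s['joint_positions'],1))
im=read_camera('wrist');sc=read_camera('scene')
c=np.hstack([cv2.resize(im[140:300,200:360],(400,400)),cv2.resize(sc[215:295,235:315],(400,400),interpolation=2)]);cv2.imwrite('pics/c4.png',c[:,:,::-1])
W=camera_info('wrist');b=blob(red(im),(200,100,360,320));print(b[:3],onz(W,b[0],.094))
E
```

```text
time_s: 4.8
ee_pos: [0.498, -0.1993, 0.1167]
eef_rot: [[-0.907, -0.048, 0.418], [-0.034, 0.999, 0.041], [-0.419, 0.023, -0.908]]
force: [0.5, 0.4, -1.7]
finger_gap: 0.0401
grasp_force: 0.0
[ 34.4  13.2  -8.7 126.5 -30.3  21.8 145.1]
(array([270.0483871, 200.3266129]), array([263, 191,  16,  26, 248], dtype=int32), ((270.5, 203.5), (25.0, 15.0), 90.0)) [ 0.47609927 -0.2045261   0.094     ]
```

View pics/c4.png

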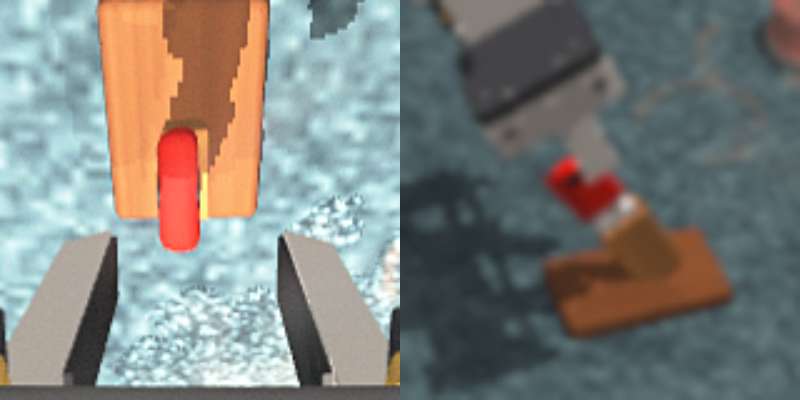

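The bow at crop (180,190) is still standing in its socket and the fingers straddle it. I'll finish levelling in smaller rows, then descend.

```bash
python3 -m creep '[[-0.002,-0.001,0,-0.008,0.04,-0.01],[-0.002,-0.001,0,-0.008,0.04,-0.01],[-0.002,-0.001,0,-0.007,0.04,-0.01],[0,0,0,0,0,0]]' ; python3 -m creep '[[0,0,-0.01,0,0,0],[0,0,-0.01,0,0,0],[0,0,-0.01,0,0,0],[0,0,0,0,0,0]]'; python3 - <<'E'
from h import *
s=read_state();print(np.round(s['joint_positions'],1))
E
```

```text
time_s: 5.4
ee_pos: [0.4902, -0.2032, 0.1148]
eef_rot: [[-0.952, -0.013, 0.305], [-0.011, 1.0, 0.01], [-0.305, 0.006, -0.952]]
force: [-0.2, 0.3, 0.8]
finger_gap: 0.04
grasp_force: 0.0
time_s: 5.9
ee_pos: [0.4898, -0.2029, 0.0844]
eef_rot: [[-0.953, -0.013, 0.304], [-0.01, 1.0, 0.01], [-0.304, 0.006, -0.953]]
force: [0.7, -1.3, 0.3]
finger_gap: 0.0404
grasp_force: 0.0
[ 25.7  16.9  -2.  124.5 -17.7  23.7 129.9]
```

```bash
python3 -m creep '[[0.003,0,-0.004,0,0,0],[0.003,0,-0.004,0,0,0],[0,0,0,0,0,0]]' && python3 -m creep '[[0,0,0,0,0,0],[0,0,0,0,0,0],[0,0,0,0,0,0]]' 0
```

```text
time_s: 6.28
ee_pos: [0.4966, -0.2029, 0.0773]
eef_rot: [[-0.952, -0.014, 0.305], [-0.011, 1.0, 0.009], [-0.305, 0.005, -0.952]]
force: [0.1, 0.9, -0.4]
finger_gap: 0.0401
grasp_force: 0.0
time_s: 6.65
ee_pos: [0.4964, -0.2031, 0.0776]
eef_rot: [[-0.952, -0.013, 0.305], [-0.011, 1.0, 0.009], [-0.305, 0.005, -0.952]]
force: [-0.2, 0.2, -0.6]
finger_gap: 0.0133
grasp_force: 0.0
```

```bash
python3 -m creep '[[0,0,0,0,0,0],[0,0,0,0,0,0]]'; python3 -m creep '[[-0.0024,0,0.0038,0,0,0],[-0.0048,0,0.0076,0,0,0],[-0.0048,0,0.0076,0,0,0],[-0.0048,0,0.0076,0,0,0]]'
```

```text
time_s: 6.9
ee_pos: [0.4964, -0.2024, 0.0775]
eef_rot: [[-0.952, -0.014, 0.305], [-0.012, 1.0, 0.01], [-0.305, 0.006, -0.952]]
force: [-1.9, 5.2, 4.2]
finger_gap: 0.0099
grasp_force: 29.9
time_s: 7.4
ee_pos: [0.4791, -0.203, 0.1045]
eef_rot: [[-0.952, -0.013, 0.305], [-0.011, 1.0, 0.009], [-0.305, 0.005, -0.952]]
force: [0.8, 2.9, -2.3]
finger_gap: 0.0097
grasp_force: 29.9
```

```bash
python3 -m creep '[[-0.005,0,0.008,0,0,0],[-0.005,0,0.008,0,0,0],[0,0,0.02,0,0,0],[0,0,0.02,0,0.1,0],[0,0.01,0.015,0,0.1,0],[0,0.02,0.01,0,0.1,0],[0,0.02,0,0,0.1,0],[0,0.02,0,0,0.1,0],[0,0.02,0,0,0.07,0]]'; python3 -m creep '[[0,0.03,0,0,0,0],[0,0.03,0,0,0,0],[0,0.03,0,0,0,0],[0,0.03,0,0,0,-0.02],[0,0.03,0,0,0,-0.03],[0,0.03,0,0,0,-0.03],[0,0.03,0,0,0,-0.03],[0,0.02,0,0,0,-0.02],[0,0,0,0,0,0]]'
python3 - <<'E'
from h import *
s=read_state();print(np.round(s['joint_positions'],1))
for n in('scene','top','wrist'): cv2.imwrite(f'pics/{n}5.png',read_camera(n)[:,:,::-1])
S=cv2.imread('pics/scene5.png');T=cv2.imread('pics/top5.png');W=cv2.imread('pics/wrist5.png')
c=np.hstack([cv2.resize(S[120:220,190:310],(480,400),interpolation=2),cv2.resize(W[120:340,200:376],(320,400),interpolation=2)]);cv2.imwrite('pics/c5.png',c)
E
```

```text
time_s: 8.52
ee_pos: [0.4698, -0.1127, 0.1855]
eef_rot: [[-0.966, -0.008, -0.259], [-0.01, 1.0, 0.008], [0.259, 0.011, -0.966]]
force: [-0.6, -0.4, -1.1]
finger_gap: 0.0095
grasp_force: 29.9
time_s: 9.65
ee_pos: [0.4695, 0.1176, 0.1854]
eef_rot: [[-0.96, 0.12, -0.253], [0.113, 0.993, 0.042], [0.257, 0.012, -0.966]]
force: [-0.2, 0.1, -0.5]
finger_gap: 0.0095
grasp_force: 29.9
[ -7.5  19.8  -7.6 103.   -3.7  71.   69.8]
```

View pics/c5.png

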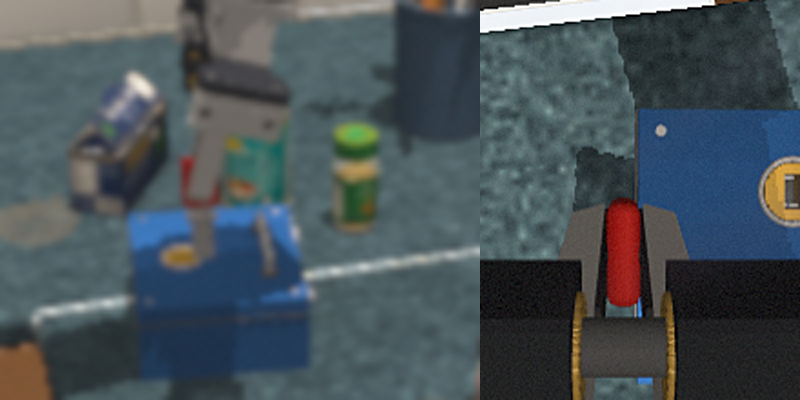

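The scene crop shows the key upright in the fingers beside the lid, with its blade ending near crop (205,258) and the brass lock at (182,257). The wrist crop shows the lock at about (790,190), partly cut off. I'll measure the lock and the blade axis numerically.

```bash
python3 - <<'E'
from h import *
np.set_printoptions(precision=4,suppress=True)
S=camera_info('scene');W=camera_info('wrist');T=camera_info('top')
s,w,t=[cv2.imread(f'pics/{n}.png')[:,:,::-1].copy() for n in('scene5','wrist5','top0')]
br=lambda im:(lambda h:(h[...,0]>14)&(h[...,0]<36)&(h[...,1]>90)&(h[...,2]>90))(hsv(im))
for n,c,im,roi in(('s',S,s,(225,175,250,195)),('w',W,w,(345,190,400,260))):
    b=blob(br(im),roi);q=cv2.convexHull(b[3]);e=cv2.fitEllipse(q);print(n,b[0],b[1],e,onz(c,b[0],.075),onz(c,e[0],.075))
# dark slot in wrist
h=hsv(w);print('wrist lock slot');m=(h[...,2]<90);k=np.zeros_like(m);k[205:245,352:385]=1
e=cv2.fitEllipse(cv2.convexHull(blob(br(w),(345,190,400,260))[3]));
mm=np.zeros(m.shape,np.uint8);cv2.ellipse(mm,(e[0],(e[1][0]-6,e[1][1]-6),e[2]),1,-1);b=blob(m&(mm>0));print(b[:3],onz(W,b[0],.075))
for p in cv2.boxPoints(b[2]):print(onz(W,p,.075))
for y in range(160,190,2):print(y,[tuple(int(v) for v in s[y,x]) for x in range(234,248)])
E
```

```text
s [235.08 183.68] [232 182   7   4  25] ((235.04046630859375, 183.98348999023438), (4.43049955368042, 6.769220352172852), 86.64508056640625) [0.4683 0.209  0.075 ] [0.4677 0.2069 0.075 ]
w [371.8292 224.8323] [357 209  31  32 644] ((371.69183349609375, 224.8773193359375), (31.679752349853516, 31.908472061157227), 163.5529327392578) [0.4706 0.2119 0.075 ] [0.4706 0.2118 0.075 ]
wrist lock slot
(array([371.913 , 224.8435]), array([368, 216,   8,  19, 115], dtype=int32), ((371.5, 225.0), (18.0, 7.0), 90.0)) [0.4706 0.212  0.075 ]
[0.4614 0.2092 0.075 ]
[0.4622 0.2163 0.075 ]
[0.4801 0.2139 0.075 ]
[0.4792 0.2069 0.075 ]
160 [(87, 82, 86), (113, 64, 66), (128, 46, 46), (129, 50, 47), (118, 72, 68), (111, 93, 89), (109, 102, 97), (109, 104, 99), (109, 104, 99), (108, 104, 98), (105, 102, 96), (93, 96, 90), (73, 92, 86), (55, 93, 87)]
162 [(89, 90, 93), (100, 64, 66), (109, 39, 38), (109, 52, 49), (107, 82, 78), (108, 99, 94), (108, 103, 98), (109, 104, 99), (108, 103, 99), (107, 103, 98), (100, 100, 96), (88, 94, 89), (71, 90, 85), (58, 92, 85)]
164 [(83, 91, 94), (96, 66, 68), (105, 47, 
[... 2010 characters left out ...]
, 92), (76, 84, 99), (53, 75, 106), (42, 71, 108), (39, 69, 106), (38, 67, 103)]
184 [(135, 104, 42), (134, 103, 41), (133, 102, 40), (129, 100, 49), (120, 99, 68), (107, 96, 86), (90, 89, 92), (77, 82, 93), (70, 78, 92), (58, 72, 94), (43, 66, 96), (36, 63, 96), (35, 63, 96), (35, 64, 96)]
186 [(116, 104, 94), (117, 105, 96), (114, 103, 96), (103, 94, 91), (91, 87, 90), (77, 81, 95), (55, 71, 96), (40, 64, 94), (37, 64, 95), (36, 63, 95), (35, 63, 95), (35, 63, 95), (35, 62, 95), (34, 62, 95)]
188 [(48, 69, 99), (48, 69, 99), (47, 68, 98), (43, 66, 97), (38, 64, 96), (37, 63, 96), (36, 63, 96), (36, 62, 96), (36, 63, 96), (36, 63, 96), (35, 62, 95), (35, 62, 95), (34, 62, 94), (35, 62, 94)]
```

```bash
cat >> h.py <<'E'
def proj(c,p):
    P=np.array(c['pose']);q=P[:3,:3].T@(np.array(p)-P[:3,3]);q=q*[1,-1,-1]
    K=np.array([[c['fx'],0,c['cx']],[0,c['fy'],c['cy']],[0,0,1]])
    return cv2.projectPoints(q.reshape(1,3),np.zeros(3),np.zeros(3),K,c['distortion'])[0].ravel()
E
python3 - <<'E'
from h import *
np.set_printoptions(precision=2,suppress=True)
S=camera_info('scene');W=camera_info('wrist')
for n,d,z in(('bowtop',.015,.2276),('bowbot',.015,.1836),('should',.0125,.1696),('bl',.009,.1696),('tip',.008,.1336)):
    print(n,[proj(S,(.4743+k*d*.993,.1168-k*d*.12,z)) for k in(-1,0,1)])
print('lock',proj(S,(.470,.2116,.075)))
s=cv2.imread('pics/scene5.png').astype(int);s=s[:,:,::-1]
# blade edges: b-r saturation half crossing
for y in range(172,184):
    d=(s[y,:,2]-s[y,:,0])[228:254];print(y,d)
w=cv2.imread('pics/wrist5.png')[:,:,::-1].copy();b=blob(red(w),(240,200,320,340));print(b[:3]); print([proj(W,(.4743+i*.993*.015,.1168-i*.12*.015,z)) for i in(-1,1) for z in(.2276,.1836)],proj(W,(.4743,.1168,.2276)))
E
```

```text
bowtop [array([235.32, 156.9 ]), array([240.01, 156.6 ]), array([244.69, 156.31])]
bowbot [array([236.02, 169.06]), array([240.63, 168.75]), array([245.21, 168.43])]
should [array([237.01, 172.77]), array([240.82, 172.51]), array([244.61, 172.24])]
bl [array([238.08, 172.7 ]), array([240.82, 172.51]), array([243.55, 172.32])]
tip [array([238.9 , 182.14]), array([241.29, 181.96]), array([243.68, 181.78])]
lock [235.41 183.26]
172 [ 45  50  53  55  56  62  65  56  25  -3 -15 -18 -16 -11   2  29  63  83
  85  86  94 105 110 107 106  95]
173 [ 93  96  97  97  98 102 104  92  51  12  -5  -9  -8  -6   1  27  75 111
 119 119 122 124 125 124 118  89]
174 [119 120 120 120 121 122 123 111  69  24  -1  -6  -8  -7  -1  28  81 117
 125 124 126 128 129 127 117  79]
175 [125 125 125 125 126 126 126 120  91  47  12  -4  -8  -6   8  52  95 117
 118 113 115 122 122 118 101  58]
176 [126 126 126 127 126 127 126 124 110  72  25  -2  -6  -6   8  52  87  98
  97  92  93  99  99  95  72  32]
177 [126 126 124 123 123 122 121 121 112  77  29  -1  -7  -6   3  36  68  78
  77  76  75  79  78  73  54  24]
178 [
[... 226 characters left out ...]
108  90  74  63  52  42  37  35  30  12  -4  -7  -7   0  26  55  68
  71  71  71  71  71  71  70  66]
181 [ 97  86  65  46  29  10  -7 -16 -15 -10  -5  -7  -7  -8   0  24  54  69
  71  71  70  70  70  69  67  63]
182 [ 77  63  32   2 -19 -37 -55 -62 -61 -52 -31 -12  -8  -8   0  23  53  66
  67  65  65  66  65  64  63  61]
183 [ 70  47   3 -38 -65 -79 -86 -88 -86 -74 -43 -16  -6  -2   4  24  50  62
  63  62  62  61  60  60  61  59]
(array([278.48, 259.43]), array([270, 232,  18,  56, 960], dtype=int32), ((278.4999694824219, 259.5), (16.999996185302734, 54.99999237060547), 0.0))
[array([280.84, 233.99]), array([279.46, 230.05]), array([281.  , 295.67]), array([279.58, 277.58])] [280.92 264.82]
```

The lock is at (0.470, 0.2116), with the wrist and top views agreeing to 0.5 mm and the slot yaw at about −7°. The blade is upright, about 2 mm to −x and 1.5 mm to −y of the nominal grip. I'll move over the lock.

```bash
python3 -m creep '[[-0.0025,0.02,0,0,0,0],[0,0.02,0,0,0,0],[0,0.02,0,0,0,0],[0,0.02,0,0,0,0],[0,0.016,-0.01,0,0,0],[0,0,-0.015,0,0,0],[0,0,-0.005,0,0,0],[0,0,0,0,0,0]]'
python3 - <<'E'
from h import *
np.set_printoptions(precision=2,suppress=True)
st=read_state();p=st['ee_pos'];R=np.array(st['eef_rot']);G=p-.0188*R[:,2];print(p,R,G,np.round(st['joint_positions'],1))
S=camera_info('scene')
s=read_camera('scene');cv2.imwrite('pics/s6.png',s[:,:,::-1]);w=read_camera('wrist');cv2.imwrite('pics/w6.png',w[:,:,::-1]);W=camera_info('wrist')
for z in(34,70):print(z,proj(S,G-[0,0,z/1000]))
b=blob(red(w),(200,150,360,340));print(b[0],b[1],[proj(W,G+[-.015,.0018,.024]),proj(W,G+[0,0,.024]),proj(W,G+[.015,-.0018,.024])])
for y in range(172,190):print(y,[tuple(int(v) for v in s[y,x]) for x in range(225,247)])
c=np.hstack([cv2.resize(s[150:200,205:265],(480,400),interpolation=2),cv2.resize(w[120:340,200:376],(320,400),interpolation=2)]);cv2.imwrite('pics/c6.png',c[:,:,::-1])
E
```

```text
time_s: 10.8
ee_pos: [0.467, 0.2121, 0.1545]
eef_rot: [[-0.959, 0.122, -0.255], [0.116, 0.992, 0.042], [0.258, 0.011, -0.966]]
force: [-0.0, -0.1, -0.5]
finger_gap: 0.0098
grasp_force: 29.9
[0.47 0.21 0.15] [[-0.96  0.12 -0.25]
 [ 0.12  0.99  0.04]
 [ 0.26  0.01 -0.97]] [0.47 0.21 0.17] [-14.6  24.1 -10.3 101.2  -4.4  67.5  60.6]
34 [234.99 167.66]
70 [235.53 176.56]
[278.45 259.4 ] [270 232  18  56 952] [array([276.39, 234.03]), array([276.49, 264.88]), array([276.59, 295.75])]
172 [(69, 87, 96), (72, 91, 100), (73, 94, 102), (72, 93, 101), (69, 89, 100), (66, 86, 98), (70, 85, 96), (84, 88, 92), (92, 90, 88), (94, 90, 88), (93, 90, 87), (88, 88, 88), (79, 89, 97), (70, 90, 105), (65, 89, 106), (62, 85, 105), (60, 83, 104), (59, 83, 105), (58, 82, 105), (59, 82, 104), (61, 80, 102), (63, 78, 96)]
173 [(62, 83, 101), (61, 83, 103), (58, 82, 104), (56, 80, 103), (53, 78, 103), (52, 77, 103), (59, 79, 101), (79, 85, 95), (92, 90, 90), (95, 91, 88), (95, 91, 89), (90, 88, 89), (75, 84, 97), (58, 79, 105), (49, 76, 107), (47, 75, 108), (45, 74, 107), (45, 74, 108), (44, 74, 108), (43, 73
[... 4553 characters left out ...]
35, 63, 95), (36, 64, 97), (38, 68, 105), (42, 79, 123)]
188 [(53, 100, 156), (55, 106, 165), (56, 108, 169), (50, 96, 150), (42, 78, 120), (37, 67, 102), (37, 64, 98), (40, 66, 98), (45, 67, 98), (48, 69, 99), (49, 69, 99), (47, 68, 98), (44, 67, 98), (38, 64, 96), (36, 63, 96), (36, 63, 96), (36, 62, 96), (36, 63, 96), (36, 63, 96), (36, 63, 95), (35, 63, 97), (36, 65, 100)]
189 [(57, 111, 173), (58, 112, 175), (56, 107, 167), (47, 90, 140), (39, 72, 110), (35, 64, 98), (36, 64, 98), (35, 63, 97), (36, 64, 97), (36, 64, 97), (37, 64, 98), (37, 64, 97), (35, 63, 96), (35, 63, 96), (35, 63, 96), (36, 63, 97), (35, 64, 97), (35, 63, 96), (37, 64, 97), (36, 64, 96), (36, 64, 96), (35, 64, 98)]
```

View pics/c6.png

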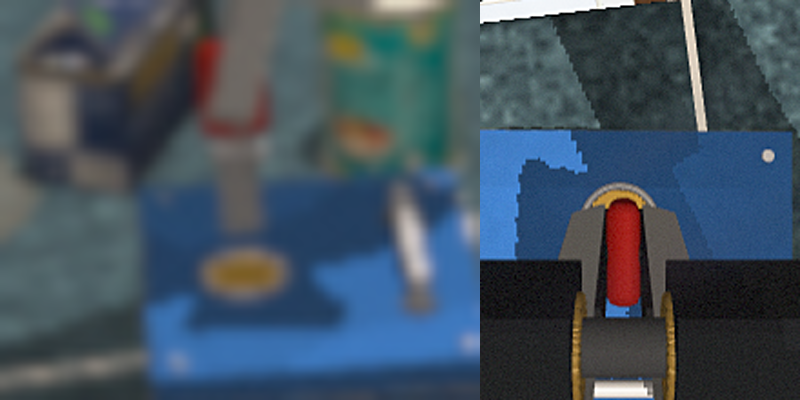

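The scene crop shows the blade tip right above the brass face: the blade centre is at column 234.75 and the ring centre at (234.8,184). The wrist crop shows the bow centred on the ring to within about 2 px. One numeric check of y remains.

```bash
python3 - <<'E'
from h import *
np.set_printoptions(precision=4,suppress=True)
st=read_state();p=st['ee_pos'];R=np.array(st['eef_rot']);G=p-.0188*R[:,2];print(p,G,np.array(st['qvel']).round(2))
W=camera_info('wrist');w=cv2.imread('pics/w6.png')[:,:,::-1].copy()
print('lock proj',proj(W,(.470,.2116,.075)),'G',proj(W,G),proj(W,p))
h=hsv(w)
for y in range(222,236,2):
    r=w[y,248:302].astype(int);d=np.where(r[:,2]<r[:,0]+15)[0]+248;print(y,d.min(),d.max())
for y in (245,260,275):
    d=np.where(red(w)[y,240:320])[0]+240;c=(d.min()+d.max())/2
    o,dd=ray(W,(c,y));print('bow y at z=.19',d.min(),d.max(),onz(W,(c,y),.19))
E
```

```text
[0.4674 0.2125 0.1553] [0.4721 0.2117 0.1734] [ 0.02 -0.17 -0.12 -0.09  0.02 -0.1  -0.11]
lock proj [275.7117 241.1553] G [276.9121 258.8475] [277.032  247.1131]
222 268 286
224 264 289
226 262 291
228 260 293
230 258 294
232 257 296
234 256 298
bow y at z=.19 270 287 [0.4629 0.2135 0.19  ]
bow y at z=.19 271 286 [0.4705 0.2126 0.19  ]
bow y at z=.19 270 287 [0.4782 0.2116 0.19  ]
```

```bash
python3 -m creep '[[-0.0007,0,-0.007,0,0,0],[0,0,-0.007,0,0,0],[0,0,-0.006,0,0,0],[0,0,0,0,0,0]]'; python3 -m creep '[[0,0,-0.003,0,0,0],[0,0,-0.003,0,0,0],[0,0,0,0,0,0]]'
```

```text
time_s: 11.4
ee_pos: [0.4662, 0.2128, 0.1345]
eef_rot: [[-0.959, 0.121, -0.255], [0.115, 0.993, 0.042], [0.258, 0.011, -0.966]]
force: [-0.6, -0.1, -0.6]
finger_gap: 0.0101
grasp_force: 29.9
time_s: 11.78
ee_pos: [0.4663, 0.2129, 0.1289]
eef_rot: [[-0.96, 0.121, -0.254], [0.114, 0.993, 0.042], [0.257, 0.011, -0.966]]
force: [0.1, 0.1, -0.7]
finger_gap: 0.0097
grasp_force: 29.9
```

```bash
python3 -m creep '[[0,0,-0.002,0,0,0],[0,0,0,0,0,0]]';python3 -m creep '[[0,0,-0.002,0,0,0],[0,0,0,0,0,0]]'; python3 -m creep '[[0,0,-0.002,0,0,0],[0,0,0,0,0,0]]'
```

```text
time_s: 12.02
ee_pos: [0.4663, 0.2129, 0.127]
eef_rot: [[-0.959, 0.121, -0.254], [0.114, 0.993, 0.042], [0.257, 0.011, -0.966]]
force: [-1.3, 0.4, -1.4]
finger_gap: 0.0095
grasp_force: 29.9
time_s: 12.28
ee_pos: [0.4662, 0.213, 0.1251]
eef_rot: [[-0.96, 0.121, -0.254], [0.114, 0.993, 0.042], [0.257, 0.012, -0.966]]
force: [-1.7, 0.8, 1.9]
finger_gap: 0.0097
grasp_force: 29.9
time_s: 12.52
ee_pos: [0.4662, 0.2132, 0.123]
eef_rot: [[-0.96, 0.121, -0.254], [0.114, 0.993, 0.043], [0.258, 0.012, -0.966]]
force: [-2.8, 2.8, -0.0]
finger_gap: 0.0096
grasp_force: 30.0
```

```bash
python3 -m creep '[[0,0,-0.001,0,0,0],[0,0,0,0,0,0]]';python3 -m creep '[[0,0,-0.001,0,0,0],[0,0,0,0,0,0]]'; python3 -m creep '[[0,0,-0.001,0,0,0],[0,0,0,0,0,0]]'
```

```text
time_s: 12.78
ee_pos: [0.4662, 0.2132, 0.1223]
eef_rot: [[-0.96, 0.121, -0.254], [0.114, 0.993, 0.043], [0.257, 0.012, -0.966]]
force: [-3.4, 2.0, 5.9]
finger_gap: 0.01
grasp_force: 30.0
time_s: 13.02
ee_pos: [0.4662, 0.2132, 0.1213]
eef_rot: [[-0.96, 0.121, -0.254], [0.114, 0.993, 0.043], [0.257, 0.012, -0.966]]
force: [-3.8, 1.9, 4.6]
finger_gap: 0.0096
grasp_force: 30.0
time_s: 13.28
ee_pos: [0.4663, 0.2132, 0.1203]
eef_rot: [[-0.96, 0.121, -0.254], [0.114, 0.993, 0.043], [0.257, 0.012, -0.966]]
force: [-2.7, 1.9, 5.8]
finger_gap: 0.0099
grasp_force: 30.0
```

```bash
python3 -m creep '[[0,0,-0.0015,0,0,0],[0,0,0,0,0,0]]';python3 -m creep '[[0,0,-0.0015,0,0,0],[0,0,0,0,0,0]]'; python3 - <<'E'
from h import *
s=read_camera('scene');cv2.imwrite('pics/s7.png',s[:,:,::-1])
for y in range(172,190,2):print(y,[tuple(int(v) for v in s[y,x]) for x in range(228,242)])
E
```

```text
time_s: 13.52
ee_pos: [0.4665, 0.2133, 0.1194]
eef_rot: [[-0.96, 0.121, -0.254], [0.114, 0.993, 0.043], [0.257, 0.012, -0.966]]
force: [-5.2, 0.3, 16.1]
finger_gap: 0.0097
grasp_force: 30.0
time_s: 13.78
ee_pos: [0.467, 0.2134, 0.1184]
eef_rot: [[-0.96, 0.121, -0.253], [0.114, 0.993, 0.043], [0.256, 0.013, -0.967]]
force: [-4.5, -0.7, 22.1]
finger_gap: 0.0096
grasp_force: 30.0
172 [(72, 92, 101), (77, 84, 94), (94, 68, 74), (103, 70, 69), (105, 89, 85), (106, 99, 94), (106, 101, 96), (108, 102, 97), (108, 98, 93), (104, 78, 76), (90, 64, 69), (73, 74, 89), (63, 82, 101), (60, 82, 104)]
174 [(44, 73, 106), (57, 69, 100), (87, 59, 81), (99, 55, 62), (98, 62, 60), (98, 67, 64), (97, 72, 68), (96, 77, 73), (100, 77, 75), (100, 63, 64), (86, 51, 67), (62, 61, 91), (45, 70, 106), (40, 71, 109)]
176 [(39, 71, 107), (41, 70, 105), (57, 72, 103), (80, 79, 98), (94, 84, 92), (97, 83, 83), (96, 82, 80), (96, 84, 82), (97, 88, 88), (97, 91, 97), (78, 83, 102), (53, 73, 106), (40, 70, 107), (39, 70, 107)]
178 [(36, 67, 101), (39, 69, 104), (55, 75, 105), (84, 91, 107), (98, 97, 101), (98, 94, 93)
[... 453 characters left out ...]
 93, 85), (107, 96, 87), (106, 99, 98), (84, 88, 100), (54, 71, 96)]
184 [(37, 64, 96), (56, 70, 93), (94, 90, 92), (120, 102, 81), (122, 102, 70), (114, 98, 73), (111, 96, 75), (112, 97, 75), (114, 97, 74), (116, 96, 66), (124, 100, 62), (119, 101, 76), (95, 91, 91), (63, 75, 97)]
186 [(37, 66, 100), (43, 71, 106), (60, 77, 104), (81, 84, 95), (94, 89, 90), (106, 97, 92), (114, 103, 95), (116, 104, 96), (112, 103, 97), (101, 94, 92), (92, 87, 90), (78, 81, 94), (58, 72, 96), (42, 65, 96)]
188 [(51, 100, 156), (51, 99, 154), (45, 86, 133), (39, 70, 106), (40, 66, 98), (45, 68, 98), (48, 69, 99), (49, 69, 99), (47, 69, 99), (43, 66, 97), (38, 64, 96), (35, 62, 95), (35, 63, 96), (36, 63, 96)]
```

The push is firm at 16–22 N and the key stands on its pins. I'll ease to about 8 N and rock clockwise.

```bash
python3 -m creep '[[0,0,0.0012,0,0,0],[0,0,0,0,0,0]]'; python3 -m creep '[[0.0001,0.0004,0,0,0,-0.11],[0.0001,0.0004,0,0,0,-0.11],[0,0.0003,0,0,0,-0.11],[0,0,0,0,0,0]]'; python3 - <<'E'
from plant import *
s=read_state();print(s['ft_torque'],s['force'])
E
```

```text
time_s: 14.08
ee_pos: [0.4668, 0.2133, 0.1187]
eef_rot: [[-0.96, 0.121, -0.253], [0.114, 0.993, 0.043], [0.256, 0.012, -0.967]]
force: [-1.6, 1.8, 7.6]
finger_gap: 0.0099
grasp_force: 30.0
time_s: 14.58
ee_pos: [0.4675, 0.2143, 0.1188]
eef_rot: [[-0.87, 0.439, -0.224], [0.421, 0.899, 0.124], [0.256, 0.013, -0.967]]
force: [0.9, 2.6, 6.4]
finger_gap: 0.01
grasp_force: 30.0
[ 0.87799134 -0.39719865 -0.10887941] [0.91903975 2.619413   6.40686961]
```

Now press gently to see whether it has passed the upper pair.

```bash
python3 -m creep '[[0,0,-0.001,0,0,0],[0,0,0,0,0,0]]'; python3 -m creep '[[0,0,-0.001,0,0,0],[0,0,0,0,0,0]]';python3 -m creep '[[0,0,-0.001,0,0,0],[0,0,0,0,0,0]]'
```

```text
time_s: 14.82
ee_pos: [0.4676, 0.2144, 0.1184]
eef_rot: [[-0.871, 0.436, -0.224], [0.419, 0.9, 0.123], [0.256, 0.013, -0.967]]
force: [-1.7, -0.1, 18.8]
finger_gap: 0.0098
grasp_force: 30.0
time_s: 15.08
ee_pos: [0.4676, 0.2145, 0.117]
eef_rot: [[-0.871, 0.437, -0.224], [0.419, 0.9, 0.123], [0.256, 0.013, -0.967]]
force: [0.1, 1.6, 9.7]
finger_gap: 0.0101
grasp_force: 30.0
time_s: 15.32
ee_pos: [0.4677, 0.2143, 0.1162]
eef_rot: [[-0.871, 0.437, -0.224], [0.419, 0.9, 0.123], [0.255, 0.013, -0.967]]
force: [0.3, 1.5, 14.3]
finger_gap: 0.01
grasp_force: 30.0
```

```bash
python3 -m creep '[[0,0,-0.001,0,0,-0.02],[0,0,0,0,0,0]]'; python3 -m creep '[[0,0,-0.001,0,0,0],[0,0,0,0,0,0]]';python3 -m creep '[[0,0,-0.001,0,0,0],[0,0,0,0,0,0]]'
```

```text
time_s: 15.58
ee_pos: [0.4678, 0.2145, 0.1157]
eef_rot: [[-0.863, 0.455, -0.221], [0.437, 0.891, 0.128], [0.255, 0.014, -0.967]]
force: [-0.8, -0.2, 22.1]
finger_gap: 0.0096
grasp_force: 30.0
time_s: 15.82
ee_pos: [0.4676, 0.214, 0.1132]
eef_rot: [[-0.863, 0.454, -0.222], [0.437, 0.891, 0.127], [0.255, 0.013, -0.967]]
force: [4.8, 1.2, -4.0]
finger_gap: 0.0099
grasp_force: 30.0
time_s: 16.08
ee_pos: [0.4675, 0.2136, 0.1123]
eef_rot: [[-0.862, 0.455, -0.222], [0.437, 0.89, 0.127], [0.256, 0.012, -0.967]]
force: [5.1, -1.0, 1.6]
finger_gap: 0.0099
grasp_force: 30.0
```

It snapped past the upper pair. I'll press to the lower pair, then rock anticlockwise.

```bash
python3 -m creep '[[0,0,-0.001,0,0,0],[0,0,0,0,0,0]]'; python3 -m creep '[[0,0,-0.001,0,0,0],[0,0,0,0,0,0]]'; python3 -m creep '[[0,0,-0.001,0,0,0],[0,0,0,0,0,0]]'
```

```text
time_s: 16.32
ee_pos: [0.4676, 0.2136, 0.1116]
eef_rot: [[-0.862, 0.455, -0.222], [0.437, 0.89, 0.127], [0.256, 0.012, -0.967]]
force: [4.7, -2.7, 7.1]
finger_gap: 0.0099
grasp_force: 30.0
time_s: 16.58
ee_pos: [0.4677, 0.2136, 0.1111]
eef_rot: [[-0.862, 0.455, -0.222], [0.437, 0.89, 0.127], [0.255, 0.012, -0.967]]
force: [3.5, -3.4, 15.2]
finger_gap: 0.01
grasp_force: 30.0
time_s: 16.82
ee_pos: [0.4675, 0.2133, 0.1096]
eef_rot: [[-0.862, 0.455, -0.222], [0.437, 0.89, 0.126], [0.256, 0.012, -0.967]]
force: [4.4, -3.3, 8.0]
finger_gap: 0.0097
grasp_force: 30.0
```

```bash
python3 -m creep '[[0,-0.0003,0,0,0,0.1],[0,-0.0003,0,0,0,0.1],[0,-0.0003,0,0,0,0.1],[0,-0.0003,0,0,0,0.1],[0,-0.0003,0,0,0,0.1],[0,-0.0003,0,0,0,0.1],[0,-0.0003,0,0,0,0.1],[0,0,0,0,0,0]]'; python3 -m creep '[[0,0,-0.001,0,0,0],[0,0,0,0,0,0]]'; python3 -m creep '[[0,0,-0.001,0,0,0],[0,0,0,0,0,0]]'
```

```text
time_s: 17.82
ee_pos: [0.4669, 0.2104, 0.109]
eef_rot: [[-0.94, -0.227, -0.253], [-0.222, 0.974, -0.05], [0.258, 0.009, -0.966]]
force: [3.8, -6.2, 3.7]
finger_gap: 0.0101
grasp_force: 30.2
time_s: 18.08
ee_pos: [0.4672, 0.2104, 0.1088]
eef_rot: [[-0.941, -0.225, -0.253], [-0.22, 0.974, -0.049], [0.257, 0.009, -0.966]]
force: [1.6, -7.7, 14.9]
finger_gap: 0.0099
grasp_force: 30.1
time_s: 18.32
ee_pos: [0.4674, 0.2105, 0.1085]
eef_rot: [[-0.941, -0.225, -0.252], [-0.22, 0.974, -0.049], [0.257, 0.009, -0.966]]
force: [0.4, -7.7, 26.4]
finger_gap: 0.0099
grasp_force: 30.2
```

```bash
python3 -m creep '[[0,-0.0008,0.0015,0,0,0],[0,0,0,0,0,0]]'; python3 -m creep '[[0,0,0,0,0,0.03],[0,0,0,0,0,0.03],[0,0,0,0,0,0]]'; python3 -c "
from plant import *
s=read_state();print(s['ft_torque'])"
```

```text
time_s: 18.58
ee_pos: [0.4671, 0.21, 0.109]
eef_rot: [[-0.941, -0.225, -0.253], [-0.22, 0.974, -0.048], [0.257, 0.01, -0.966]]
force: [2.8, -6.0, 9.1]
finger_gap: 0.0095
grasp_force: 30.1
time_s: 18.95
ee_pos: [0.467, 0.2102, 0.109]
eef_rot: [[-0.926, -0.284, -0.249], [-0.277, 0.959, -0.064], [0.257, 0.01, -0.966]]
force: [3.3, -3.9, 8.6]
finger_gap: 0.0103
grasp_force: 30.4
[-1.37464398 -0.67440705 -0.05317797]
```

```bash
python3 -m creep '[[0,0,-0.001,0,0,0],[0,0,0,0,0,0]]'
```

```text
time_s: 19.2
ee_pos: [0.4672, 0.2102, 0.1087]
eef_rot: [[-0.926, -0.283, -0.249], [-0.276, 0.959, -0.063], [0.257, 0.01, -0.966]]
force: [1.4, -6.6, 20.9]
finger_gap: 0.01
grasp_force: 30.4
```

Depth is now about 16–18 mm, so the rocked blade may already be on the funnel. I'll straighten it and press.

```bash
python3 -m creep '[[0,0.0003,0.001,0,0,-0.1],[0,0.0003,0,0,0,-0.1],[0,0.0003,0,0,0,-0.1],[0,0.0003,0,0,0,-0.107],[0,0,0,0,0,0]]';python3 -m creep '[[0,0,-0.001,0,0,0],[0,0,0,0,0,0]]'; python3 -m creep '[[0,0,-0.001,0,0,0],[0,0,0,0,0,0]]'
```

```text
time_s: 19.82
ee_pos: [0.4663, 0.2117, 0.1085]
eef_rot: [[-0.96, 0.118, -0.255], [0.112, 0.993, 0.041], [0.258, 0.011, -0.966]]
force: [0.9, -1.8, -0.2]
finger_gap: 0.0102
grasp_force: 30.0
time_s: 20.08
ee_pos: [0.4663, 0.2119, 0.1075]
eef_rot: [[-0.96, 0.117, -0.255], [0.11, 0.993, 0.04], [0.258, 0.011, -0.966]]
force: [-1.0, -5.7, -0.1]
finger_gap: 0.0099
grasp_force: 30.0
time_s: 20.32
ee_pos: [0.4663, 0.2119, 0.1065]
eef_rot: [[-0.96, 0.117, -0.255], [0.11, 0.993, 0.04], [0.258, 0.011, -0.966]]
force: [0.2, -5.5, 0.8]
finger_gap: 0.0101
grasp_force: 30.0
```

It was the funnel: straightened, the key goes down freely. Pushing home.

```bash
python3 -m creep '[[0,-0.0005,-0.002,0,0,0],[0,0,-0.002,0,0,0],[0,0,-0.002,0,0,0],[0,0,0,0,0,0]]'; python3 -m creep '[[0,0,-0.002,0,0,0],[0,0,-0.002,0,0,0],[0,0,0,0,0,0]]'
```

```text
time_s: 20.82
ee_pos: [0.4665, 0.2118, 0.1005]
eef_rot: [[-0.96, 0.118, -0.254], [0.111, 0.993, 0.041], [0.257, 0.011, -0.966]]
force: [-0.1, -4.0, -2.7]
finger_gap: 0.0099
grasp_force: 30.0
time_s: 21.2
ee_pos: [0.4667, 0.2118, 0.0969]
eef_rot: [[-0.96, 0.119, -0.254], [0.112, 0.993, 0.042], [0.257, 0.012, -0.966]]
force: [-0.4, -5.8, 5.3]
finger_gap: 0.0099
grasp_force: 30.0
```

```bash
python3 -m creep '[[0,0,-0.002,0,0,0],[0,0,-0.001,0,0,0],[0,0,0,0,0,0]]'; python3 -m creep '[[0,0,-0.002,0,0,0],[0,0,-0.001,0,0,0],[0,0,0,0,0,0]]'
```

```text
time_s: 21.58
ee_pos: [0.4675, 0.2118, 0.0959]
eef_rot: [[-0.96, 0.119, -0.252], [0.112, 0.993, 0.042], [0.256, 0.012, -0.967]]
force: [-5.4, -10.4, 39.5]
finger_gap: 0.0098
grasp_force: 30.0
time_s: 21.95
ee_pos: [0.4689, 0.2117, 0.0937]
eef_rot: [[-0.961, 0.119, -0.25], [0.112, 0.993, 0.042], [0.253, 0.013, -0.967]]
force: [-0.9, -13.0, 48.3]
finger_gap: 0.0097
grasp_force: 30.1
```

```bash
python3 -m creep '[[0,-0.001,0.003,0,0,0],[0,0,0,0,0,0]]'; python3 - <<'E'
from h import *
s=read_camera('scene');cv2.imwrite('pics/s8.png',s[:,:,::-1]);w=read_camera('wrist');cv2.imwrite('pics/w8.png',w[:,:,::-1])
b=blob(red(w),(200,150,360,340));print(b[0],b[1])
for y in range(174,190):print(y,[tuple(int(v) for v in s[y,x]) for x in range(228,242)])
c=np.hstack([cv2.resize(s[150:200,205:265],(480,400),interpolation=2),cv2.resize(w[120:340,200:376],(320,400),interpolation=2)]);cv2.imwrite('pics/c8.png',c[:,:,::-1])
E
```

```text
time_s: 22.2
ee_pos: [0.4686, 0.2113, 0.0947]
eef_rot: [[-0.961, 0.119, -0.25], [0.112, 0.993, 0.043], [0.253, 0.014, -0.967]]
force: [7.4, -2.2, 10.8]
finger_gap: 0.0099
grasp_force: 30.0
[278.47852761 257.92740286] [270 230  18  57 978]
174 [(42, 72, 106), (50, 69, 101), (74, 57, 81), (96, 37, 50), (106, 43, 42), (105, 73, 69), (107, 95, 90), (109, 103, 98), (108, 104, 98), (108, 103, 98), (103, 99, 98), (83, 86, 99), (55, 75, 104), (41, 71, 108)]
175 [(40, 71, 107), (45, 68, 102), (69, 57, 84), (94, 40, 54), (105, 49, 48), (106, 79, 75), (107, 98, 93), (109, 103, 99), (109, 104, 99), (109, 103, 98), (103, 95, 95), (79, 81, 98), (51, 72, 105), (39, 70, 108)]
176 [(39, 71, 107), (44, 68, 102), (67, 57, 84), (92, 42, 55), (104, 53, 52), (106, 82, 79), (108, 100, 94), (109, 104, 99), (109, 104, 100), (108, 101, 96), (102, 91, 92), (79, 77, 97), (51, 71, 105), (39, 68, 104)]
177 [(40, 70, 106), (43, 67, 101), (65, 56, 82), (90, 43, 55), (101, 58, 57), (104, 85, 82), (108, 100, 96), (109, 104, 99), (109, 103, 99), (108, 99, 95), (100, 84, 87), (77, 72, 94), (50, 68, 101), (36, 65, 99)]

[... 1796 characters left out ...]
, 97), (101, 94, 92), (92, 88, 90), (78, 81, 94), (58, 72, 96), (41, 65, 96)]
187 [(36, 66, 101), (40, 72, 109), (44, 74, 111), (51, 73, 104), (60, 74, 98), (72, 81, 99), (81, 87, 103), (83, 89, 104), (80, 87, 104), (69, 79, 99), (58, 71, 96), (48, 67, 95), (40, 64, 96), (36, 63, 95)]
188 [(42, 79, 121), (47, 90, 139), (49, 94, 145), (44, 82, 126), (40, 69, 104), (44, 67, 98), (48, 69, 99), (49, 69, 99), (47, 69, 98), (43, 67, 97), (38, 63, 95), (37, 63, 96), (36, 63, 96), (36, 63, 96)]
189 [(51, 100, 156), (54, 106, 166), (54, 105, 165), (47, 89, 138), (38, 69, 107), (36, 64, 97), (36, 63, 96), (36, 63, 96), (36, 63, 96), (36, 63, 95), (36, 63, 96), (35, 62, 96), (36, 62, 95), (36, 63, 96)]
```

View pics/c8.png

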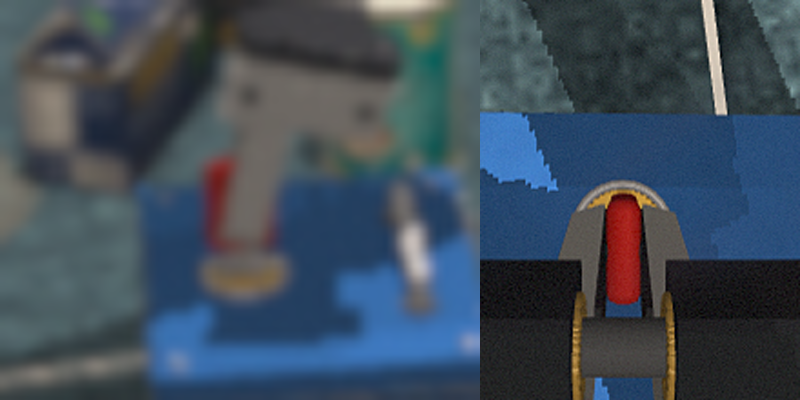

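The shoulder now sits at the brass face: its underside is at row ~184.5 and the ring centre at 184. The drop from the lower pins to the hard stop is 23.5 mm, as it must be, so the key is fully home. Now the clockwise turn.

```bash
python3 -m creep '[[0.0008,0,0,0,0,-0.1],[0,0.0002,0,0,0,-0.1],[0,0.0002,0,0,0,-0.1],[0,0.0002,0,0,0,-0.1],[0,0,0,0,0,0]]'; python3 -c "
from plant import *
s=read_state();print(s['ft_torque'])"
```

```text
time_s: 22.92
ee_pos: [0.4689, 0.212, 0.0946]
eef_rot: [[-0.84, 0.498, -0.214], [0.478, 0.867, 0.139], [0.255, 0.015, -0.967]]
force: [4.3, -1.3, 6.2]
finger_gap: 0.0098
grasp_force: 30.0
[-0.44366465 -1.24279199 -0.09100075]
```

```bash
python3 -m creep '[[0.0003,0.0001,0,0,0,-0.12],[0.0003,0.0001,0,0,0,-0.12],[0.0002,0.0001,0,0,0,-0.12],[0.0002,0.0001,0,0,0,-0.12],[0.0002,0,0,0,0,-0.12],[0,0,0,0,0,0]]'; python3 -c "
from plant import *
s=read_state();print(s['ft_torque'])"
```

```text
time_s: 23.68
ee_pos: [0.4697, 0.2125, 0.0946]
eef_rot: [[-0.424, 0.9, -0.099], [0.869, 0.435, 0.238], [0.257, 0.015, -0.966]]
force: [2.2, -1.6, 6.3]
finger_gap: 0.0098
grasp_force: 30.0
[-0.39290804 -0.7336914  -0.08501707]
```

```bash
python3 -m creep '[[0.0002,0,0,0,0,-0.11],[0.0002,0,0,0,0,-0.11],[0.0002,0,0,0,0,-0.11],[0.0002,0,0,0,0,-0.11],[0.0002,0,0,0,0,-0.11],[0,0,0,0,0,0]]'; python3 -c "
from plant import *
s=read_state();print(s['ft_torque'])"; python3 -m creep '[[0,0,0,0,0,-0.06],[0,0,0,0,0,0]]'; python3 -c "
from plant import *
s=read_state();print(s['ft_torque'])";  python3 -m creep '[[0,0,0,0,0,-0.06],[0,0,0,0,0,0]]'; python3 -c "
from plant import *
s=read_state();print(s['ft_torque'],s['joint_positions'])"
```

```text
time_s: 24.42
ee_pos: [0.4705, 0.2128, 0.0947]
eef_rot: [[0.092, 0.995, 0.039], [0.962, -0.099, 0.256], [0.259, 0.014, -0.966]]
force: [0.3, -1.7, 8.3]
finger_gap: 0.0095
grasp_force: 30.0
[-0.25558243 -0.22821621  0.00795589]
time_s: 24.68
ee_pos: [0.4706, 0.2128, 0.0947]
eef_rot: [[0.149, 0.987, 0.054], [0.954, -0.158, 0.253], [0.259, 0.014, -0.966]]
force: [0.8, -0.3, 9.4]
finger_gap: 0.0101
grasp_force: 30.0
[-0.15189065 -0.18525121  0.10791392]
time_s: 24.92
ee_pos: [0.4707, 0.2128, 0.0947]
eef_rot: [[0.206, 0.976, 0.069], [0.944, -0.217, 0.25], [0.259, 0.014, -0.966]]
force: [0.7, -0.6, 7.8]
finger_gap: 0.0096
grasp_force: 30.0
[-0.12510666 -0.31758805  0.00265449] [-24.58714206  17.6418143    5.38267056 120.74807581 -24.47278856
  35.38079199 -12.7133939 ]
```

```bash
for i in 1 2 3; do python3 -m creep '[[0,0,0,0,0,-0.04],[0,0,0,0,0,0]]' | sed -n '3,4p'; python3 -c "
from plant import *
s=read_state();print(s['ft_torque'],s['eef_rot'][0][1],s['eef_rot'][1][1])"; done
```

```text
eef_rot: [[0.243, 0.967, 0.079], [0.935, -0.255, 0.247], [0.259, 0.014, -0.966]]
force: [0.6, -1.2, 8.7]
[-0.05067807 -0.24354856  0.15651844] 0.9667588328676365 -0.2553169319319284
eef_rot: [[0.28, 0.956, 0.089], [0.924, -0.293, 0.244], [0.259, 0.014, -0.966]]
force: [0.6, -1.6, 8.8]
[-0.03442611 -0.26919331  0.30870934] 0.9558732390043437 -0.2934580706375293
eef_rot: [[0.317, 0.943, 0.098], [0.913, -0.331, 0.24], [0.259, 0.014, -0.966]]
force: [-0.1, -0.1, 8.8]
[ 0.05473454 -0.11167273  0.51982537] 0.9434921621747697 -0.3311194326394973
```

```bash
python3 -m creep '[[0,0,0,0,0,0],[0,0,0,0,0,0],[0,0,0,0,0,0],[0,0,0,0,0,0]]'; python3 -c "
from plant import *
s=read_state();print(s['ft_torque']);print(sign_off())"
```

```text
time_s: 26.18
ee_pos: [0.4705, 0.2129, 0.0946]
eef_rot: [[0.316, 0.944, 0.098], [0.913, -0.331, 0.24], [0.259, 0.013, -0.966]]
force: [-0.1, -0.3, 9.0]
finger_gap: 0.0102
grasp_force: 30.4
[ 0.07313707 -0.07806634  0.53183429]
the job is handed in; nothing more can be done
None
```

The key is fully home in the lock, turned clockwise a quarter turn to its stop, and held there in the grip; I handed the job in at 26 s, with about 0.5 N m holding it against the spring.

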